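# Lift the largest hole saw out of its block into the tray

### The job

Three hole saws sit flush in bored wooden blocks on the bench, with only their shanks standing up. Draw the largest one straight up out of its block by its shank and, keeping it upright, set it down gently on the floor of the empty metal tray, teeth down and shank up, then let go. Leave the other two saws in their blocks.

Things in the scene. Friction and masses are not known exactly. Their poses are not given: they have to be found in the camera images.
- saw_large: Largest hole saw: loose dark steel cup, 54 mm diameter, 36 mm high, about 0.24 kg; on its cap a collar (20 mm wide, 6 mm high), then a round shank 11 mm thick, 48 mm long; 90 mm in all. Origin: centre of underside, z up the shank. Starts in a pocket 56.5 mm wide, 36 mm deep in a fixed wooden block (80 x 80 x 45 mm high), cap flush with the block's top; it must rise 36 mm to clear.
- saw_medium: The middle hole saw, cup 40 mm in diameter, otherwise like the large one (same heights, same shank) and flush in a block of the same outside size. Stays where it is. Origin at the centre of its underside.
- saw_small: The smallest hole saw, cup 28 mm in diameter, otherwise like the large one (same heights, same shank) and flush in a block of the same outside size. Stays where it is. Origin at the centre of its underside.
- tray: Empty rectangular open metal tray, fixed to the bench, 140 mm along its x, 120 mm along its y, 28 mm high, walls and floor 4 mm thick (inside 132 x 112 mm). Origin at the centre of its underside, z up; its inner floor is 4 mm above the origin.
Things that resemble listed ones, but are neither listed nor needed, are in the scene too. Several things have the shape of the tray; the one meant has the colours described above. What is shaped like the saw_large but purple is not meant.

How it is judged:
By the outcome, as a careful person would: the job done as asked, in the order asked, and still so for the second after the job is handed in, with the robot touching nothing.
It also fails if it takes over 40 s, if anything falls off the work surface, if the arm or the gripper's body presses on something with over 40 N, if the wrist force passes 120 N, or if a joint passes its speed limit or range.

### The arm

A 6-joint arm with a two-finger parallel gripper is mounted at the origin on the work surface. World frame = base frame: x ahead of the robot, y to its left, z up, the work surface at z = 0. Lengths are in mm, angles in rad, forces in N, time in s.
With the tool pointing down it reaches from about 350 to 975 mm from the base axis. Payload 7.1 kg.
Tool frame: the origin (TCP) lies at the very end of the fingers, on their centre line; the grasp point (between the pads) lies 19 mm behind it (ctrl.tcp_to_grasp is the distance from the TCP to the grasp point, in mm); z points along the fingers, x is the direction in which the jaws open and shut, and the axes are right-handed (so a half turn about z gives the same grasp; the last joint's range is limited). The gripper opens to 88 mm and grips with 3 to 60 N. Pads are 20 mm wide; open, the fingers measure 115 mm over their backs; the gripper's body (75 mm by 178 mm) begins 61 mm behind the grasp point.
Start: joints at [-1.219, 0.423, 1.63, -0, 1.089, -0.019], TCP at [226.492, -582.5, 199.375] pointing down, gripper open.
Joint ranges: [-3, 3], [-0.9, 2.11], [0.09, 2.58], [-1.31, 4.45], [0.11, 2.69], [-2.54, 2.54]. Speed limits (rad/s): [2.39, 2.39, 3.01, 3.14, 3.14, 3.14].

### API

Orientations are given as a rotation vector (axis times angle).
In Python, from workcell import get_obs, viewer, ctrl, masks_of gives the robot as it stands. The module is installed in compiled form; this text tells all that it offers.
- The arm moves only by the shell command python3 -m inch 'ROWS'. ROWS is JSON, a list of rows, each an object of numbers: "tx", "ty", "tz": the shift along the tool's x, y, z in cm; "ax", "ay", "az": the turn, a rotation vector about the tool's x, y, z in degrees; "jaw": the opening, from 0 (shut) to 1 (fully open). In form: [{"tx": .., "ty": .., "tz": .., "ax": .., "ay": .., "az": .., "jaw": ..}, ...]. A call has 1 to 12 rows; each row shifts and turns the commanded pose from where the row before left it, along the tool's axes as they then stand; what a row does not reach is not made up. A row lasts 1/8 s, in which the tool goes at most 62.5 mm and 10.7 degrees, less where a joint would pass 70% of its speed; a pose out of reach is approached as far as the arm can. A call is refused whole if a number of a shift passes 6.25 or a number of a turn 10.7, either way. A call with a gripper value outside its range is refused whole. The fingers move at their own pace and stop on an object; the grip force is fixed at half the most. Time passes only in rows, so rows that do not move let the fingers close. It gives the time, the measured TCP pose, the force and the opening at its end, in the units of the state.
- get_obs(): the state, without advancing time (a new reading comes with each control period).
- viewer.get_image(name): name is "side" or "top"; returns (picture, depth): 384x512x3 uint8, red, green, blue; 384x512 float32, mm along the optical axis (not along the pixel's ray), 0 where there is no reading.
- viewer.get_calibration(name): a dict with "fx", "fy", "cx", "cy" (pixels), "rvec" (rotation vector, rad) and "tvec" (3), from world to camera coordinates, as OpenCV has them. Camera axes: x right, y down, z forward; pixel columns grow to the right and rows downward; lengths in mm; the calibration is good to about 2 mm. A picture is of the moment at which its call begins. get_calibration takes no time and is no camera call.
- ctrl.close_job(): hands the job in, once; it reports no verdict.
Trained networks look in the newest picture that a camera, given by its name, has taken for a name from the list of things; names that differ only in an ending like _2 or _b are one class to them, and where a whole thing is asked for, a point or a joint stands for the part that bears it (a point fixed in the world has none). Each returns a list of dicts, best first, with "score" (0 to 1); they miss things now and then, are a little off and sometimes report something else, mostly with a low value. They report only what shows in the picture. A call takes as long as a camera call. They do not tell look-alikes from the thing itself.
- masks_of(camera, thing): "pixels" (384x512 bool, what is visible of it) and "location" ([column, row] in pixels, amid what is visible of it).
The state is a dict: "t": time; "qpos": joint angles; "qvel": joint speeds; "joint_torque": joint torques, N m; "ee_pos": TCP position; "orientation": TCP orientation; "ft_force": force on the tool from outside, world axes, zero at the start; "moment": the same for the moment, N m; "width": finger opening in mm.
Only numpy, scipy, OpenCV 4.12 (cv2) and the standard library are available. Lean on these libraries where they do the work, as an engineer would, in place of code of your own. Each camera call takes 0.05 s, during which the arm holds its last target. There are 200 camera calls.

## Working session

There is one attempt and no reset: what is moved stays moved. The work goes in short steps, Python scripts to look and compute and a shell command to move; the robot and the scene stay as the last step left them, time stands still between calls to the robot, and variables do not carry over. Pictures are saved under pics/ and viewed, about 8 in all and at most 12, crops included, and the job is handed in when it is done.

```bash
mkdir -p pics; cat > h.py <<'E'
import numpy as np, cv2
from workcell import get_obs, viewer, ctrl, masks_of
def cal(n):
    c=viewer.get_calibration(n); R=cv2.Rodrigues(np.array(c['rvec'],float))[0]; return c,R,np.array(c['tvec'],float).ravel()
def cloud(n,d):
    c,R,t=cal(n); v,u=np.mgrid[:d.shape[0],:d.shape[1]]
    P=np.stack([(u-c['cx'])/c['fx']*d,(v-c['cy'])/c['fy']*d,d],-1)
    W=(P-t)@R; W[d==0]=np.nan; return W
def save(n,im): cv2.imwrite(f'pics/{n}.png',im[...,::-1])
E
python3 - <<'E'
from h import *
np.set_printoptions(precision=1,suppress=True)
for n in ('top','side'):
    im,d=viewer.get_image(n); save(n+'0',im); W=cloud(n,d); np.savez(n+'0.npz',im=im,d=d,W=W)
    c,R,t=cal(n); print(n,'cam',-R.T@t)
    for th in ('saw_large','saw_medium','saw_small','tray'):
        for r in masks_of(n,th):
            m=r['pixels']&(d>0); print(th,round(r['score'],2),r['location'],m.sum(),np.nanmedian(W[m],0),np.nanmin(W[m],0),np.nanmax(W[m],0))
print(get_obs())
E
```

```text
top cam [ 217.8   75.1 1427.9]
saw_large 0.75 [372.7, 145.2] 274 [ 572.  -225.5   36.6] [ 548.4 -254.3    0. ] [ 602.3 -202.8   98.5]
saw_large 0.53 [391.6, 176.1] 239 [ 461.  -270.    46.1] [ 438.4 -297.7   38.5] [ 488.5 -246.4  106.5]
saw_medium 0.51 [332.4, 129.1] 129 [617.4 -98.   48.2] [ 601.4 -119.3   39.4] [638.9 -81.9 102.6]
saw_small 0.59 [218.0, 159.1] 72 [522.3 235.3  52. ] [512.7 225.8  34.9] [540.1 251.6 104.8]
tray 0.77 [154.0, 253.1] 1933 [239.8 443.8   5.7] [156.8 364.   -7.3] [323.3 524.   35.5]
tray 0.62 [159.6, 175.1] 1867 [483.2 442.3   6. ] [405.5 375.9  -7.5] [562.5 503.5  37.6]
tray 0.58 [295.6, 178.1] 1798 [471.7   4.6   5.6] [396.4 -57.3  -4.6] [548.9  69.7  36.3]
side cam [ 377.3 -652.6  615.2]
saw_large 0.82 [344.4, 295.8] 833 [ 570.5 -240.9   34. ] [ 547.3 -259.4   -3.5] [ 607.7 -204.3   90. ]
saw_large 0.69 [287.9, 309.3] 664 [ 460.8 -280.2   44. ] [ 435.6 -303.5   37.4] [ 488.4 -241.5   98.9]
saw_medium 0.67 [351.7, 241.3] 289 [ 618.1 -106.    44.6] [ 599.9 -122.2   -3.5] [673.1  10.9  99.1]
saw_small 0.66 [289.0, 159.5] 103 [523.  230.6  54.1] [511.5 219.6  41. ] [537.6 260.5  97.4]
tray 0.92 [279.9, 221.4] 2367 [471.1   6.    3.4] [395.6 -63.4  -4. ] [551.2 104.5  28.7]
tray 0.55 [265.9, 135.4] 987 [479.7 450.6   6. ] [405.6 238.7  -5.6] [556.9 562.2  96.6]
{'t': 0.5, 'qpos': array([-1.2,  0.4,  1.6,  0. ,  1.1, -0. ]), 'qvel': array([ 0., -0., -0.,  0., -0., -0.]), 'joint_torque': array([ -0. , -54.4, -27.4,   0.1,   0. ,  -0. ]), 'ee_pos': array([ 226.5, -582.5,  199.3]), 'orientation': array([-2.6,  1.8,  0. ]), 'ft_force': array([ 0.3, -0.1,  0.6]), 'moment': array([-0. , -0. ,  0.1]), 'width': 87.86571840189013}
```

View pics/top0.png

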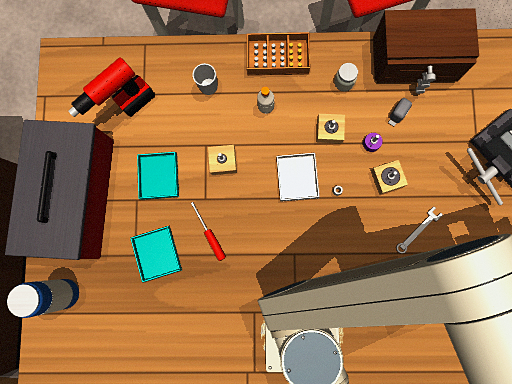

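View pics/side0.png

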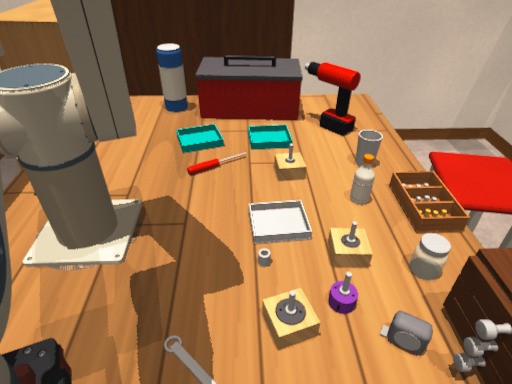

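The large saw is in the block at top-view pixel (391,176), about (461,-272) mm. The purple look-alike stands at (373,142). The metal tray is at (296,178), about (472,5); the teal trays are decoys. Next I'll measure the shank and the tray more closely.

```bash
python3 - <<'E'
from h import *
from scipy.spatial.transform import Rotation as Ro
np.set_printoptions(precision=1,suppress=True)
for n in ('top','side'):
    z=np.load(n+'0.npz'); W=z['W']; X,Y,Z=W[...,0],W[...,1],W[...,2]
    c,R,t=cal(n); C=-R.T@t
    near=np.hypot(X-461,Y+272)<25
    for lo,hi in ((58,92),(92,105)):
        s=near&(Z>lo)&(Z<hi); p=W[s].mean(0); h=p[:2]-C[:2]; h/=np.linalg.norm(h)
        print(n,'shank',lo,s.sum(),p,'axis est',p[:2]+h*4.3)
    b=(np.abs(X-461)<75)&(np.abs(Y+272)<75)&(abs(Z-45)<5)&(np.hypot(X-572,Y+228)>40)
    r=cv2.minAreaRect(W[b][:,:2].astype(np.float32)); print(' block top',r,np.median(Z[b]))
    k=(np.abs(X-472)<110)&(np.abs(Y-5)<100)&(Z>20)&(Z<34)
    print(' tray rim',cv2.minAreaRect(W[k][:,:2].astype(np.float32)))
o=get_obs();print(Ro.from_rotvec(o['orientation']).as_matrix())
im=np.load('side0.npz')['im'][215:355,220:370]; save('c1',cv2.resize(im,None,fx=4,fy=4,interpolation=cv2.INTER_CUBIC))
E
```

```text
top shank 58 12 [ 462.4 -270.4   73.5] axis est [ 464.9 -273.9]
top shank 92 12 [ 463.8 -273.3   98.2] axis est [ 466.2 -276.8]
 block top ((464.11376953125, -273.8406982421875), (80.35533142089844, 81.93898010253906), 17.63180923461914) 45.25149741838019
 tray rim ((489.7817687988281, -16.462913513183594), (176.1523895263672, 165.80743408203125), 4.191786766052246)
side shank 58 73 [ 461.4 -279.3   75.3] axis est [ 462.3 -275.1]
side shank 92 35 [ 462.2 -277.    96.8] axis est [ 463.2 -272.8]
 block top ((462.0025939941406, -275.656005859375), (80.68163299560547, 82.06561279296875), 17.783485412597656) 43.514048107417786
 tray rim ((489.3847351074219, -17.253509521484375), (178.1216278076172, 166.6959228515625), 3.9041695594787598)
[[ 0.4 -0.9  0. ]
 [-0.9 -0.4  0. ]
 [-0.  -0.  -1. ]]
```

View pics/c1.png

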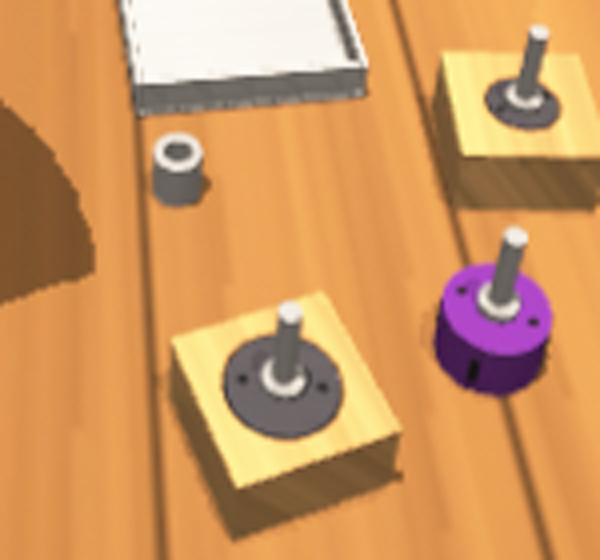

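The crop shows the large saw upright in its block, with shank tip at (290,312). It also shows a small sleeve between the block and the tray, which the carry must clear. Shank axis is about (463,-274.5). Now I'll work out the move.

```bash
cat >> h.py <<'E'
from scipy.spatial.transform import Rotation as Ro
def togo(x,y,z):
    o=get_obs(); R=Ro.from_rotvec(o['orientation']).as_matrix()
    print('tool x',R[:,0].round(3),'z',R[:,2].round(4),'pos',o['ee_pos'].round(1),'t',o['t'],'F',o['ft_force'].round(1),'w',round(o['width'],1))
    print('shift cm',((np.array([x,y,z])-o['ee_pos'])@R/10).round(2))
E
python3 -c "
from h import *
togo(463,-274.5,130)"
```

```text
tool x [ 0.362 -0.932 -0.   ] z [ 0.e+00  1.e-04 -1.e+00] pos [ 226.5 -582.5  199.3] t 0.5 F [ 0.3 -0.1  0.6] w 87.9
shift cm [-20.14 -33.2    6.94]
```

```bash
python3 -m inch '[{"tx":-1,"ty":-1.7,"jaw":0.6},{"tx":-2.1,"ty":-3.5,"tz":0.7,"jaw":0.6},{"tx":-2.1,"ty":-3.5,"tz":0.8,"jaw":0.6},{"tx":-2.1,"ty":-3.5,"tz":0.8,"jaw":0.6},{"tx":-2.1,"ty":-3.5,"tz":0.8,"jaw":0.6},{"tx":-2.1,"ty":-3.5,"tz":0.8,"jaw":0.6},{"tx":-2.1,"ty":-3.5,"tz":0.8,"jaw":0.6},{"tx":-2.1,"ty":-3.5,"tz":0.8,"jaw":0.6},{"tx":-2.1,"ty":-3.5,"tz":0.8,"jaw":0.6},{"tx":-1.3,"ty":-2.2,"tz":0.6,"jaw":0.6},{"tx":-1.0,"ty":-1.3,"jaw":0.6},{"jaw":0.6}]'
python3 - <<'E'
from h import *
togo(463,-274.5,58)
im,d=viewer.get_image('side'); save('s1',cv2.resize(im[190:340,190:400],None,fx=3.7,fy=3.7,interpolation=cv2.INTER_CUBIC))
E
```

```text
tool x [ 0.362 -0.932 -0.   ] z [ 0.e+00  1.e-04 -1.e+00] pos [ 226.5 -582.5  199.3] t 0.5 F [ 0.3 -0.1  0.6] w 87.9
shift cm [-20.13 -33.2   14.14]$[0]: bad value
```

View pics/s1.png

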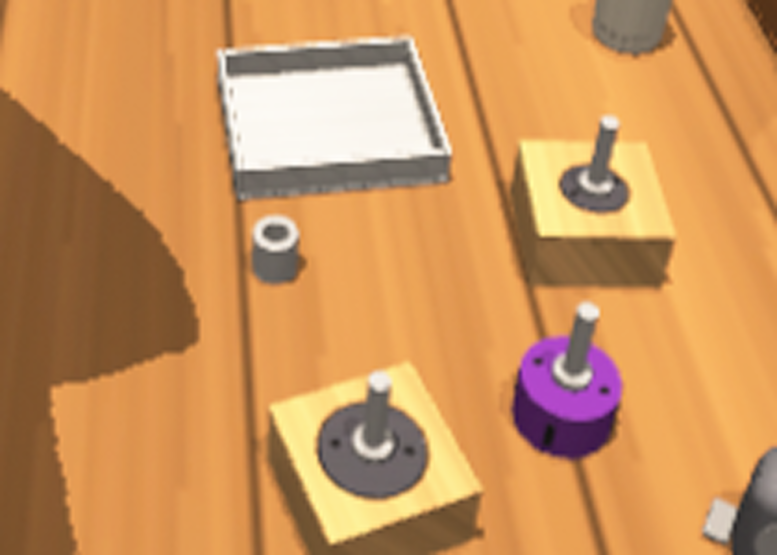

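The call was refused because each row needs every field, so the arm hasn't moved and the picture is unchanged. I'll retype it in full.

```bash
python3 -m inch '[{"tx":-1,"ty":-1.7,"tz":0,"ax":0,"ay":0,"az":0,"jaw":0.6},{"tx":-2.1,"ty":-3.5,"tz":0.7,"ax":0,"ay":0,"az":0,"jaw":0.6},{"tx":-2.1,"ty":-3.5,"tz":0.8,"ax":0,"ay":0,"az":0,"jaw":0.6},{"tx":-2.1,"ty":-3.5,"tz":0.8,"ax":0,"ay":0,"az":0,"jaw":0.6},{"tx":-2.1,"ty":-3.5,"tz":0.8,"ax":0,"ay":0,"az":0,"jaw":0.6},{"tx":-2.1,"ty":-3.5,"tz":0.8,"ax":0,"ay":0,"az":0,"jaw":0.6},{"tx":-2.1,"ty":-3.5,"tz":0.8,"ax":0,"ay":0,"az":0,"jaw":0.6},{"tx":-2.1,"ty":-3.5,"tz":0.8,"ax":0,"ay":0,"az":0,"jaw":0.6},{"tx":-2.1,"ty":-3.5,"tz":0.8,"ax":0,"ay":0,"az":0,"jaw":0.6},{"tx":-1.3,"ty":-2.2,"tz":0.6,"ax":0,"ay":0,"az":0,"jaw":0.6},{"tx":-1.0,"ty":-1.3,"tz":0,"ax":0,"ay":0,"az":0,"jaw":0.6},{"tx":0,"ty":0,"tz":0,"ax":0,"ay":0,"az":0,"jaw":0.6}]'
python3 - <<'E'
from h import *
togo(463,-274.5,58)
im,d=viewer.get_image('side'); save('s2',cv2.resize(im[190:340,190:400],None,fx=3.7,fy=3.7,interpolation=cv2.INTER_CUBIC))
E
```

```text
t: 2.05
ee_pos: [463.4, -273.8, 130.6]
orientation: [2.595, -1.771, 0.0]
ft_force: [0.1, -0.9, 0.5]
width: 52.6
tool x [ 0.364 -0.931  0.   ] z [ 0. -0. -1.] pos [ 463.4 -273.8  130.6] t 2.05 F [ 0.1 -0.9  0.5] w 52.6
shift cm [0.05 0.07 7.26]
```

View pics/s2.png

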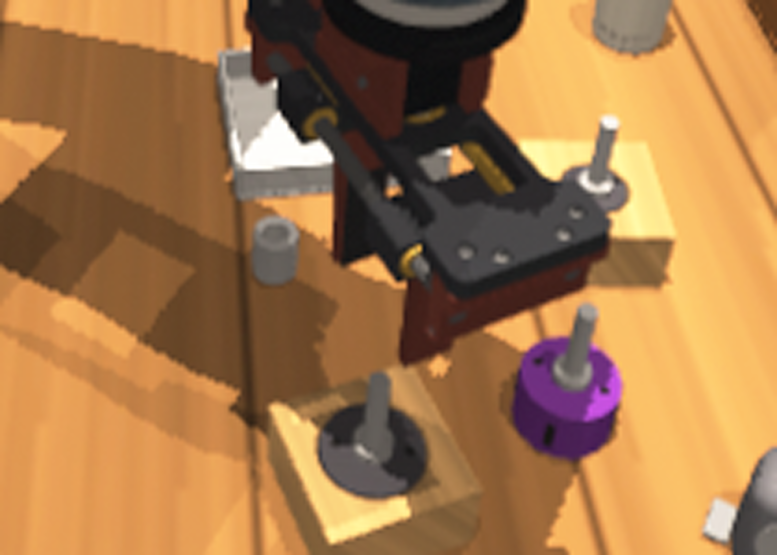

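The gripper hangs above the shank and the shank tip at (378,380) lies between the fingers. The purple saw is off to the side. Descending next.

```bash
python3 -m inch '[{"tx":0.05,"ty":0.07,"tz":0.8,"ax":0,"ay":0,"az":0,"jaw":0.6},{"tx":0,"ty":0,"tz":1.6,"ax":0,"ay":0,"az":0,"jaw":0.5},{"tx":0,"ty":0,"tz":1.6,"ax":0,"ay":0,"az":0,"jaw":0.4},{"tx":0,"ty":0,"tz":1.6,"ax":0,"ay":0,"az":0,"jaw":0.4},{"tx":0,"ty":0,"tz":1.1,"ax":0,"ay":0,"az":0,"jaw":0.3},{"tx":0,"ty":0,"tz":0.5,"ax":0,"ay":0,"az":0,"jaw":0.3},{"tx":0,"ty":0,"tz":0,"ax":0,"ay":0,"az":0,"jaw":0.25},{"tx":0,"ty":0,"tz":0,"ax":0,"ay":0,"az":0,"jaw":0.2},{"tx":0,"ty":0,"tz":0,"ax":0,"ay":0,"az":0,"jaw":0.17}]'
python3 -m inch '[{"tx":0,"ty":0,"tz":0,"ax":0,"ay":0,"az":0,"jaw":0},{"tx":0,"ty":0,"tz":0,"ax":0,"ay":0,"az":0,"jaw":0},{"tx":0,"ty":0,"tz":0,"ax":0,"ay":0,"az":0,"jaw":0},{"tx":0,"ty":0,"tz":0,"ax":0,"ay":0,"az":0,"jaw":0}]'; python3 -c "
from h import *
togo(463,-274.5,58);print(get_obs()['moment'])"
```

```text
t: 3.22
ee_pos: [463.0, -275.7, 58.9]
orientation: [-2.593, 1.774, -0.002]
ft_force: [0.4, 0.5, -0.6]
width: 15.0
t: 3.72
ee_pos: [462.7, -275.5, 58.7]
orientation: [-2.593, 1.774, -0.0]
ft_force: [-1.1, 2.2, 6.2]
width: 10.3
tool x [ 0.362 -0.932 -0.   ] z [ 2.e-04  1.e-04 -1.e+00] pos [ 462.7 -275.5   58.7] t 3.725 F [-1.1  2.2  6.2] w 10.3
shift cm [-0.08 -0.06  0.07]
[0.45444922 0.12055955 0.03591853]
```

```bash
python3 -m inch '[{"tx":0,"ty":0,"tz":-0.3,"ax":0,"ay":0,"az":0,"jaw":0},{"tx":0,"ty":0,"tz":-0.4,"ax":0,"ay":0,"az":0,"jaw":0},{"tx":0,"ty":0,"tz":-0.4,"ax":0,"ay":0,"az":0,"jaw":0}]'
python3 -m inch '[{"tx":0,"ty":0,"tz":-0.5,"ax":0,"ay":0,"az":0,"jaw":0},{"tx":0,"ty":0,"tz":-0.7,"ax":0,"ay":0,"az":0,"jaw":0},{"tx":0,"ty":0,"tz":-0.8,"ax":0,"ay":0,"az":0,"jaw":0},{"tx":0,"ty":0,"tz":-0.8,"ax":0,"ay":0,"az":0,"jaw":0},{"tx":0,"ty":0,"tz":-0.8,"ax":0,"ay":0,"az":0,"jaw":0},{"tx":0,"ty":0,"tz":-0.8,"ax":0,"ay":0,"az":0,"jaw":0},{"tx":0,"ty":0,"tz":-0.5,"ax":0,"ay":0,"az":0,"jaw":0},{"tx":0,"ty":0,"tz":0,"ax":0,"ay":0,"az":0,"jaw":0}]'
python3 - <<'E'
from h import *
togo(471,5,119)
im,d=viewer.get_image('side'); save('s3',cv2.resize(im[190:340,190:400],None,fx=3.7,fy=3.7,interpolation=cv2.INTER_CUBIC))
# tray centre: opposite rim from first images, restricted to near-white/grey rim
for n in ('top','side'):
    z=np.load(n+'0.npz'); W,im=z['W'],z['im']; viewer.get_image
    hsv=cv2.cvtColor(im,cv2.COLOR_RGB2HSV)
    m=((hsv[...,1]<60)&(np.hypot(W[...,0]-472,W[...,1]-5)<110)&(W[...,2]>-8)).astype(np.uint8)
    k,l,s,c=cv2.connectedComponentsWithStats(m); i=1+s[1:,4].argmax(); p=W[l==i]
    print(n,cv2.minAreaRect(p[:,:2].astype(np.float32)))
    f=p[(p[:,2]<12)]; print(' floor',cv2.minAreaRect(f[:,:2].astype(np.float32)))
E
```

```text
t: 4.1
ee_pos: [462.5, -275.6, 69.4]
orientation: [2.593, -1.774, -0.0]
ft_force: [0.3, 0.6, -1.9]
width: 9.9
t: 5.1
ee_pos: [462.8, -275.7, 118.8]
orientation: [-2.593, 1.774, -0.001]
ft_force: [0.7, 0.4, -3.0]
width: 9.9
tool x [ 0.362 -0.932  0.001] z [ 7.e-04 -4.e-04 -1.e+00] pos [ 462.8 -275.7  118.8] t 5.1 F [ 0.7  0.4 -3. ] w 9.9
shift cm [-25.87 -10.93  -0.03]
top ((470.5350036621094, 5.188152313232422), (140.71942138671875, 119.00702667236328), 4.303292751312256)
 floor ((469.79962158203125, 2.9653053283691406), (137.89010620117188, 114.66178894042969), 4.192274570465088)
side ((467.4407043457031, 20.819026947021484), (140.06570434570312, 159.53558349609375), 4.2632622718811035)
 floor ((466.1855163574219, 20.753921508789062), (137.43942260742188, 159.49949645996094), 4.213009834289551)
```

View pics/s3.png

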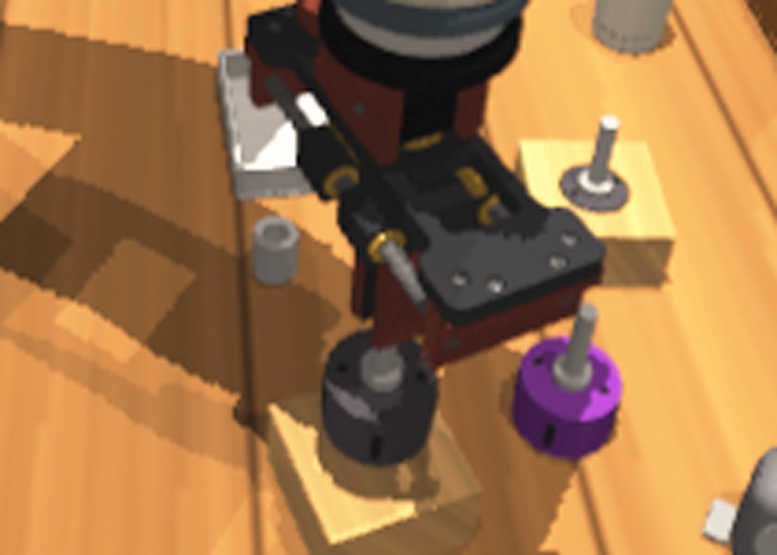

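The large saw, cup at (378,400), hangs upright and clear of its block; the wrist reads about 3 N. The tray centre is about (470.5,5). Carrying it over.

```bash
python3 -m inch '[{"tx":-0.8,"ty":-0.34,"tz":0,"ax":0,"ay":0,"az":0,"jaw":0},{"tx":-1.8,"ty":-0.76,"tz":0,"ax":0,"ay":0,"az":0,"jaw":0},{"tx":-2.7,"ty":-1.14,"tz":0,"ax":0,"ay":0,"az":0,"jaw":0},{"tx":-3.0,"ty":-1.27,"tz":0,"ax":0,"ay":0,"az":0,"jaw":0},{"tx":-3.2,"ty":-1.35,"tz":0,"ax":0,"ay":0,"az":0,"jaw":0},{"tx":-3.2,"ty":-1.35,"tz":0,"ax":0,"ay":0,"az":0,"jaw":0},{"tx":-3.2,"ty":-1.35,"tz":0,"ax":0,"ay":0,"az":0,"jaw":0},{"tx":-3.0,"ty":-1.27,"tz":0,"ax":0,"ay":0,"az":0,"jaw":0},{"tx":-2.4,"ty":-1.0,"tz":0,"ax":0,"ay":0,"az":0,"jaw":0},{"tx":-1.7,"ty":-0.7,"tz":0,"ax":0,"ay":0,"az":0,"jaw":0},{"tx":-0.9,"ty":-0.4,"tz":0,"ax":0,"ay":0,"az":0,"jaw":0},{"tx":0,"ty":0,"tz":0,"ax":0,"ay":0,"az":0,"jaw":0}]'
python3 - <<'E'
from h import *
togo(470.5,5,53.7)
im,d=viewer.get_image('side'); save('s4',cv2.resize(im[130:280,190:400],None,fx=3.7,fy=3.7,interpolation=cv2.INTER_CUBIC))
E
```

```text
t: 6.65
ee_pos: [470.3, 6.2, 118.3]
orientation: [2.594, -1.772, -0.0]
ft_force: [-0.4, 0.1, -2.8]
width: 9.8
tool x [ 0.364 -0.931 -0.   ] z [-3.e-04 -0.e+00 -1.e+00] pos [470.3   6.2 118.3] t 6.65 F [-0.4  0.1 -2.8] w 9.8
shift cm [0.12 0.02 6.46]
```

View pics/s4.png

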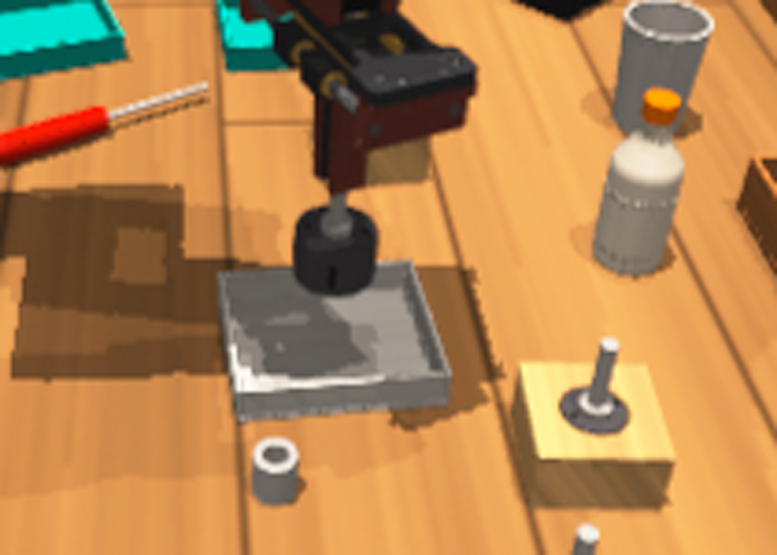

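The saw (cup at (335,255)) hangs upright over the tray. Lowering to about 5 mm above the floor, then creeping.

```bash
python3 -m inch '[{"tx":0,"ty":0,"tz":0.6,"ax":0,"ay":0,"az":0,"jaw":0},{"tx":0,"ty":0,"tz":1.1,"ax":0,"ay":0,"az":0,"jaw":0},{"tx":0,"ty":0,"tz":1.1,"ax":0,"ay":0,"az":0,"jaw":0},{"tx":0,"ty":0,"tz":1.1,"ax":0,"ay":0,"az":0,"jaw":0},{"tx":0,"ty":0,"tz":1.0,"ax":0,"ay":0,"az":0,"jaw":0},{"tx":0,"ty":0,"tz":0.6,"ax":0,"ay":0,"az":0,"jaw":0},{"tx":0,"ty":0,"tz":0.3,"ax":0,"ay":0,"az":0,"jaw":0},{"tx":0,"ty":0,"tz":0.2,"ax":0,"ay":0,"az":0,"jaw":0},{"tx":0,"ty":0,"tz":0,"ax":0,"ay":0,"az":0,"jaw":0}]'
python3 -m inch '[{"tx":0,"ty":0,"tz":0.1,"ax":0,"ay":0,"az":0,"jaw":0},{"tx":0,"ty":0,"tz":0.1,"ax":0,"ay":0,"az":0,"jaw":0},{"tx":0,"ty":0,"tz":0.05,"ax":0,"ay":0,"az":0,"jaw":0},{"tx":0,"ty":0,"tz":0,"ax":0,"ay":0,"az":0,"jaw":0}]'
```

```text
t: 7.82
ee_pos: [470.7, 5.4, 58.5]
orientation: [-2.593, 1.774, -0.0]
ft_force: [-0.5, 0.0, -2.2]
width: 10.0
t: 8.32
ee_pos: [470.6, 5.4, 55.9]
orientation: [2.593, -1.774, -0.0]
ft_force: [-0.3, -0.6, -2.4]
width: 10.7
```

```bash
python3 -m inch '[{"tx":0,"ty":0,"tz":0.06,"ax":0,"ay":0,"az":0,"jaw":0},{"tx":0,"ty":0,"tz":0.06,"ax":0,"ay":0,"az":0,"jaw":0},{"tx":0,"ty":0,"tz":0,"ax":0,"ay":0,"az":0,"jaw":0}]'
python3 -m inch '[{"tx":0,"ty":0,"tz":0.05,"ax":0,"ay":0,"az":0,"jaw":0},{"tx":0,"ty":0,"tz":0.05,"ax":0,"ay":0,"az":0,"jaw":0},{"tx":0,"ty":0,"tz":0,"ax":0,"ay":0,"az":0,"jaw":0}]'
```

```text
t: 8.7
ee_pos: [470.6, 5.4, 54.6]
orientation: [2.593, -1.774, -0.0]
ft_force: [-0.4, 0.7, -2.7]
width: 10.0
t: 9.07
ee_pos: [470.7, 5.5, 53.7]
orientation: [-2.593, 1.774, 0.0]
ft_force: [0.2, 0.5, -1.5]
width: 10.4
```

```bash
python3 -m inch '[{"tx":0,"ty":0,"tz":0.04,"ax":0,"ay":0,"az":0,"jaw":0},{"tx":0,"ty":0,"tz":0,"ax":0,"ay":0,"az":0,"jaw":0}]'
```

```text
t: 9.32
ee_pos: [470.8, 5.6, 53.7]
orientation: [-2.593, 1.774, -0.0]
ft_force: [-1.7, 1.7, 4.9]
width: 10.0
```

It has touched down: vertical force went from -2.7 to +5 N. Releasing gently.

```bash
python3 -m inch '[{"tx":0,"ty":0,"tz":0,"ax":0,"ay":0,"az":0,"jaw":0.15},{"tx":0,"ty":0,"tz":0,"ax":0,"ay":0,"az":0,"jaw":0.2},{"tx":0,"ty":0,"tz":0,"ax":0,"ay":0,"az":0,"jaw":0.35},{"tx":0,"ty":0,"tz":0,"ax":0,"ay":0,"az":0,"jaw":0.5},{"tx":0,"ty":0,"tz":0,"ax":0,"ay":0,"az":0,"jaw":0.5}]'
python3 -m inch '[{"tx":0,"ty":0,"tz":-0.6,"ax":0,"ay":0,"az":0,"jaw":0.5},{"tx":0,"ty":0,"tz":-1.5,"ax":0,"ay":0,"az":0,"jaw":0.5},{"tx":0,"ty":0,"tz":-2,"ax":0,"ay":0,"az":0,"jaw":0.5},{"tx":0,"ty":0,"tz":-2,"ax":0,"ay":0,"az":0,"jaw":0.5},{"tx":0,"ty":0,"tz":-2,"ax":0,"ay":0,"az":0,"jaw":0.5},{"tx":0,"ty":0,"tz":-2,"ax":0,"ay":0,"az":0,"jaw":0.5},{"tx":0,"ty":0,"tz":-2,"ax":0,"ay":0,"az":0,"jaw":0.5},{"tx":0,"ty":0,"tz":-1,"ax":0,"ay":0,"az":0,"jaw":0.5},{"tx":0,"ty":0,"tz":0,"ax":0,"ay":0,"az":0,"jaw":0.5}]'
python3 - <<'E'
from h import *
np.set_printoptions(precision=1,suppress=True)
im,d=viewer.get_image('side'); W=cloud('side',d); save('s5',cv2.resize(im[130:340,190:400],None,fx=2.8,fy=2.8,interpolation=cv2.INTER_CUBIC))
near=np.hypot(W[...,0]-471,W[...,1]-5)<30
for lo,hi in((50,60),(60,70),(70,80),(80,90),(90,110)):
    s=near&(W[...,2]>lo)&(W[...,2]<hi); print(lo,s.sum(),W[s].mean(0) if s.any() else '')
E
```

```text
t: 9.95
ee_pos: [470.6, 5.4, 53.2]
orientation: [2.593, -1.774, -0.0]
ft_force: [0.8, 0.0, 0.3]
width: 42.6
t: 11.08
ee_pos: [471.1, 5.4, 185.2]
orientation: [-2.592, 1.773, -0.003]
ft_force: [-0.3, 0.4, -0.0]
width: 44.0
50 14 [470.    1.5  54. ]
60 16 [469.6   1.   64.3]
70 16 [469.3   1.   74.3]
80 14 [469.7   0.3  85.1]
90 11 [470.2   3.7  91.9]
```

View pics/s5.png

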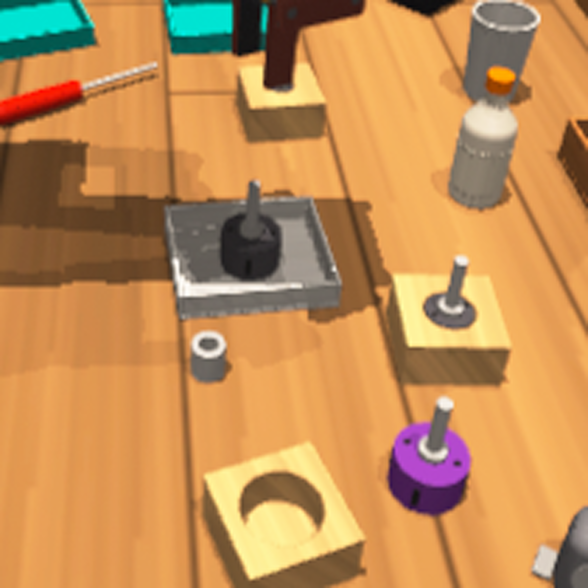

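The saw stands upright in the tray at (250,240) with its shank top at about z 94. Its block is empty at (282,510). The medium saw is undisturbed, and the gripper is clear. The small saw is hidden behind the finger, but nothing came near it.

```bash
python3 -c "
from workcell import ctrl
print(ctrl.close_job())"
```

```text
the job is handed in; nothing more can be done
None
```

The large hole saw is out of its block and standing upright in the middle of the metal tray, teeth down and released. I handed the job in after about 11 s of robot time.

- **Lift and placing:** I drew it straight up by its shank and carried it to the tray. I then lowered it in small steps until it touched the floor, where the wrist read about 5 N. The highest force in any reading was about 6 N.
- **Last checks:** The final picture and depth showed the shank vertical, with its top at about z 92–94 mm as expected. The gripper was well clear and the wrist force was near zero.
- **The other saws:** The medium saw and the purple look-alike were where they started. The small saw was partly hidden behind the finger in that last picture, so I did not recheck it; the arm did not come near it.
- **Problems:** My first move call was refused because its rows left out some fields; nothing moved. The side camera's tray fit was wrong, about 160 mm long where it should be 120 mm, so I used the top camera's fit, which matched the given tray size.

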